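# Rack and lids on three pots for packing

### The arm

A 6-joint arm with a two-finger parallel gripper is mounted at the origin on the work surface. World frame = base frame: x ahead of the robot, y to its left, z up, the work surface at z = 0. Lengths are in m, angles in rad, forces in N, time in s.
With the tool pointing down it reaches from about 0.35 to 0.875 m from the base axis. Payload 4.2 kg.
Tool frame: the origin (TCP) lies midway between the tips of the shut fingers; the grasp point (between the pads) lies 19 mm behind it; z points along the fingers, y is the line along which they close (so a half turn about z gives the same grasp; the last joint's range is limited). The gripper opens to 87 mm and grips with 3 to 60 N. Pads are 19 mm wide; open, the fingers measure 117 mm over their backs; the gripper's body (75 mm by 190 mm) begins 51 mm behind the grasp point.
Start: joints at [-0.93, 0.385, 0.008, 0, -1.194, -0.259], TCP at [0.233, -0.58, 0.223] pointing down, gripper open.
Joint ranges: [-3.14, 3.14], [-1.21, 2.06], [-1.07, 1.41], [-3.16, 2.05], [-2.99, -0.16], [-3.1, 3.1]. Speed limits (rad/s): [2.79, 2.79, 3.14, 3.14, 3.14, 3.14].

### API

Orientations are given as [roll, pitch, yaw] about the fixed x, y, z axes, in that order (R = Rz(yaw) Ry(pitch) Rx(roll)).
In Python, from rig import * gives the robot as it stands.
- The arm moves only by the tool arm_command, never from a script. Its argument "increments" is a list that holds one entry, the list of rows, each a list of 5 numbers: the shift along the tool's x, y, z in mm, then the turn about the tool's z in degrees, then the finger opening in mm, from 0 to 87. In form: [[[x, y, z, yaw, hand], ...]]. A call has 1 to 10 rows; each row is the pose to reach, as a shift and turn from the pose commanded when the call began, along the tool's axes at that moment; what a row does not reach only later rows make up. A row lasts 1/8 s, in which the tool goes at most 62.5 mm and 10.7 degrees, less where a joint would pass 70% of its speed; a pose out of reach is approached as far as the arm can. A call with a gripper value outside its range is refused whole. The fingers move at their own pace and stop on an object; "grip_force" is the grip in N (left out, the last holds). Time passes only in rows, so rows that repeat a pose let the fingers close. It gives the time, the measured TCP pose, the force, the opening and the grip force at its end, in the units of the state.
- read_state(): the state, without advancing time (a new reading comes with each control period).
- read_camera(name): name is "scene" or "side" or "wrist"; returns the picture (400x640x3 uint8, red, green, blue); there is no depth.
- get_calibration(name): a dict with "intrinsics" (3x3 intrinsics, pixels), "rvec" (rotation vector, rad) and "tvec" (3), from world to camera coordinates, as OpenCV has them. Camera axes: x right, y down, z forward; pixel columns grow to the right and rows downward; lengths in m; the calibration is good to about 2 mm. The wrist camera is an equidistant fisheye: a pixel r from the principal point sees the ray r / f radians off the axis. A picture is of the moment at which its call begins: read the wrist's pose just before it. get_calibration takes no time and is no camera call; for the wrist camera it gives the pose at the moment of the call.
- close_job(): hands the job in; it is judged then, once.
Trained networks look in the newest picture that a camera, given by its name, has taken for a name from the list of things; names that differ only in an ending like _2 or _b are one class to them, and where a whole thing is asked for, a point or a joint stands for the part that bears it (a point fixed in the world has none). Each returns a list of dicts, best first, with "p" (0 to 1); they miss things now and then, are a little off and sometimes report something else, mostly with a low value. They report only what shows in the picture. A call takes as long as a camera call. They do not tell look-alikes from the thing itself.
- spot_in(camera, query): "at" ([column, row] as shares, 0 to 1, of the picture: columns of its width, rows of its height, amid what is visible of it).
- outline_of(camera, query): "region" (400x640 bool, what is visible of it) and "at" ([column, row] as shares, 0 to 1, of the picture: columns of its width, rows of its height, amid what is visible of it).
The state is a dict: "time_s": time; "qpos": joint angles; "dq": joint speeds; "joint_torque": joint torques, N m; "tcp_pos": TCP position; "orientation": TCP orientation; "contact_force": force on the tool from outside, world axes, zero at the start; "torque": the same for the moment, N m; "width": finger opening in m; "gripper_force": force on a finger pad.
Only numpy, scipy, OpenCV 4.12 (cv2) and the standard library are available. Lean on these libraries where they do the work, as an engineer would, in place of code of your own. Each camera call takes 0.05 s, during which the arm holds its last target. There are 200 camera calls.

### The job

Make the three pots ready for packing: stand the steaming rack upright on the floor of the largest pot, then close every pot with the lid that fits it, each lid fully home and level in the rim. Set each piece down without dropping it, leave the pots standing where they are, and leave the dish of screws and the electric screwdriver alone.

Things in the scene. Friction and masses are not known exactly. Their poses are not given: they have to be found in the camera images.
- pot_small: The small one of three open round steel pots, standing upright and loose: outside diameter 102, mouth (inside) diameter 96, height 60, wall 3, floor 4 thick; two small loop ears stick out 15 at +y and -y near the rim. Origin: centre of the underside; z up along the pot's axis, so the rim is at z = 60 mm.
- pot_medium: The medium one of three open round steel pots, standing upright and loose: outside diameter 124, mouth (inside) diameter 118, height 72, wall 3, floor 4 thick; two small loop ears stick out 15 at +y and -y near the rim. Origin: centre of the underside; z up along the pot's axis, so the rim is at z = 72 mm.
- pot_large: The large one of three open round steel pots, standing upright and loose: outside diameter 146, mouth (inside) diameter 140, height 84, wall 3, floor 4 thick; two small loop ears stick out 15 at +y and -y near the rim. Origin: centre of the underside; z up along the pot's axis, so the rim is at z = 84 mm.
- lid_small: Small one of three round steel lids, outside diameter 106, loose, right way up. Origin: centre of underside, z up. z 0 to 10 mm: tapered plug (diameter 76 to 88) that enters the mouth of the small pot; flange at z 10 to 12.5 rests on the rim (seated: origin 50 above the pot's). Top rises to z 17. Black knob on the axis: head diameter 34 from z 26 to 43, top at 46.
- lid_medium: Medium one of three round steel lids, outside diameter 128, loose, right way up. Origin: centre of underside, z up. z 0 to 10 mm: tapered plug (diameter 98 to 110) that enters the mouth of the medium pot; flange at z 10 to 12.5 rests on the rim (seated: origin 62 above the pot's). Top rises to z 17. Black knob on the axis: head diameter 34 from z 26 to 43, top at 46.
- lid_large: Large one of three round steel lids, outside diameter 150, loose, right way up. Origin: centre of underside, z up. z 0 to 10 mm: tapered plug (diameter 120 to 132) that enters the mouth of the large pot; flange at z 10 to 12.5 rests on the rim (seated: origin 74 above the pot's). Top rises to z 17. Black knob on the axis: head diameter 34 from z 26 to 43, top at 46.
- rack: Round aluminium steaming rack, perforated plate, diameter 122 and 3 thick (z = 24 to 27 mm) on three legs of 24 mm, with an upright steel post on its axis, diameter 18, from the plate up to z = 62 mm, to lift it by. In the large pot it stands on the pot's floor (origin 4 mm above the pot's origin) with 9 mm of room all round. Origin: centre at the feet; z up.
- dish: Bystander: round white open dish of screws, loose, diameter 112, 34 high. Origin: centre of the underside.
- driver: Bystander: blue electric screwdriver lying loose beyond the pots, 216 long with its bit, 34 thick. Origin: on the table under its axis, 100 from its back end; x points to the bit.
Not all that is in view belongs to the job. Leave any brown look-alike of the pot_large alone.

How it is judged:
By the outcome, as a careful person would: the job done as asked, in the order asked, and still so for the second after the job is handed in, with the robot touching nothing.
It also fails if it takes over 104 s, if anything falls off the work surface, if the arm or the gripper's body presses on something with over 40 N, if the wrist force passes 120 N, or if a joint passes its speed limit or range.

## Working session

There is one attempt and no reset: what is moved stays moved. The work goes in short steps, Python scripts to look and compute and a tool call to move; the robot and the scene stay as the last step left them, time stands still between calls to the robot, and variables do not carry over. Pictures are saved under pics/ and viewed, at most 14 in all, crops included, and the job is handed in when it is done.

Besides the shell and the picture viewer there is one more tool, called after ">>>" as name(argument=value, ...), one argument or row to a line, values as JSON. arm_command: Moves the arm, as the interface text tells. Its arguments: {"type":"object","properties":{"increments":{"type":"array"},"grip_force":{"type":"number"}},"required":["increments"]}

```bash
mkdir -p pics; ls; cat > h.py <<'E'
from rig import *
import numpy as np, cv2
def save(n,im): cv2.imwrite('pics/'+n+'.png',cv2.cvtColor(im,cv2.COLOR_RGB2BGR))
E
python3 - <<'E'
from h import *
s=read_state()
print({k:np.round(v,3) for k,v in s.items()})
for c in ['scene','side','wrist']:
    k=get_calibration(c); im=read_camera(c); save(c+'0',im)
    R=cv2.Rodrigues(np.array(k['rvec'],float))[0]
    print(c,np.round(k['intrinsics'],1).tolist(),np.round(-R.T@np.array(k['tvec']).ravel(),3),np.round(R[2],2))
    for n in ['pot_small','pot_medium','pot_large','lid_small','lid_medium','lid_large','rack','dish','driver']:
        print(n,[(round(d['p'],2),np.round(np.array(d['at'])*[640,400]).astype(int).tolist()) for d in spot_in(c,n)[:4]])
E
```

```text
pics
{'time_s': np.float64(0.0), 'qpos': array([-9.300e-01,  3.860e-01,  7.000e-03, -1.000e-03, -1.194e+00,
       -2.590e-01]), 'dq': array([-0.001, -0.   , -0.001,  0.001, -0.001,  0.001]), 'joint_torque': array([-0.0000e+00, -3.9067e+01,  1.8740e+01,  4.2200e+00,  1.1000e-02,
       -0.0000e+00]), 'tcp_pos': array([ 0.233, -0.579,  0.221]), 'orientation': array([ 3.139, -0.   , -2.76 ]), 'contact_force': array([ 1.073, -0.65 , -0.264]), 'torque': array([-0.014, -0.018, -0.014]), 'gripper_force': np.float64(0.0), 'width': np.float64(0.087)}
scene [[482.5, 0.0, 315.5], [0.0, 482.5, 198.5], [0.0, 0.0, 1.0]] [1.731 0.22  0.924] [-0.77 -0.2  -0.6 ]
pot_small [(0.95, [305, 208])]
pot_medium [(0.87, [290, 168])]
pot_large [(0.81, [248, 190]), (0.64, [165, 192])]
lid_small [(0.56, [364, 219]), (0.37, [233, 162])]
lid_medium [(0.96, [468, 197])]
lid_large [(0.58, [427, 229])]
rack [(0.62, [407, 187])]
dish [(0.67, [233, 164])]
driver [(0.84, [361, 246])]
side [[410.2, 0.0, 323.1], [0.0, 410.2, 193.9], [0.0, 0.0, 1.0]] [0.184 0.657 0.756] [ 0.4  -0.64 -0.65]
pot_small [(0.86, [331, 188])]
pot_medium [(0.74, [399, 190])]
pot_large [(0.62, [367, 151]), (0.56, [431, 156])]
lid_small [(0.55, [291, 233]), (0.22, [329, 189])]
lid_medium [(0.79, [283, 365])]
lid_large [(0.64, [244, 285])]
rack [(0.65, [331, 290])]
dish [(0.66, [430, 156])]
driver [(0.76, [247, 214])]
wrist [[309.7, 0.0, 321.0], [0.0, 309.7, 196.3], [0.0, 0.0, 1.0]] [ 0.157 -0.61   0.386] [ 0.27  0.11 -0.96]
pot_small []
pot_medium []
pot_large []
lid_small []
lid_medium [(0.83, [597, 365])]
lid_large []
rack [(0.46, [582, 370])]
dish [(0.6, [387, 319])]
driver [(0.72, [385, 319])]
```

View pics/scene0.png

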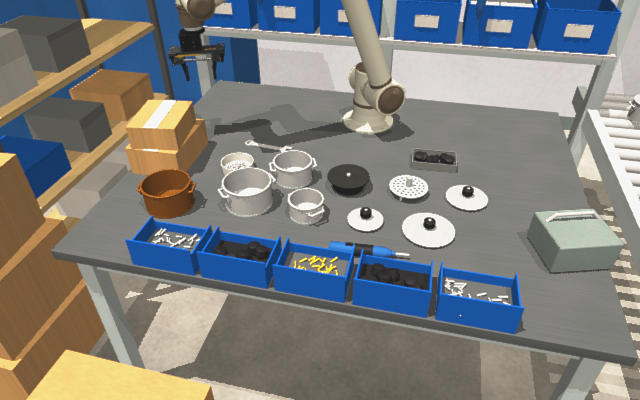

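View pics/side0.png

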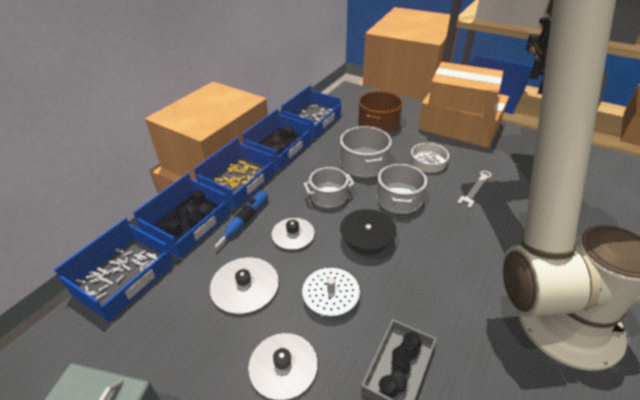

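The scene picture shows the pots: large (248,190), medium (293,168), small (306,206). The lids are at small (365,218), medium (467,196) and large (428,229), the rack at (409,187) and the dish at (237,163). The brown pot at (167,193) is the look-alike and the black pan is another distractor. The side picture agrees, and everything is upright. Next I fit silhouettes in both views.

```bash
cat >> h.py <<'E'
from scipy.optimize import minimize
POT={'pot_small':(102,60),'pot_medium':(124,72),'pot_large':(146,84)}
LID={'lid_small':106,'lid_medium':128,'lid_large':150}
A=np.linspace(0,2*np.pi,48,endpoint=False)
def circ(d,z): return np.c_[d/2*np.cos(A),d/2*np.sin(A),np.full(48,z)]/1000
def parts(n):
    if n in POT: d,h=POT[n]; return [np.r_[circ(d,0),circ(d,h)]]
    if n in LID: d=LID[n]; return [np.r_[circ(d,10),circ(d,12.5),circ(d*.3,17)],np.r_[circ(34,26),circ(34,43),circ(20,46)],np.r_[circ(16,16),circ(16,26)]]
    if n=='rack': return [np.r_[circ(122,24),circ(122,27)],np.r_[circ(18,27),circ(18,62)]]
    if n=='dish': return [np.r_[circ(80,0),circ(112,34)]]
def proj(c,k,P):
    K=np.array(k['intrinsics'],float); rv=np.array(k['rvec'],float).ravel(); t=np.array(k['tvec'],float).ravel()
    f=cv2.fisheye.projectPoints if c=='wrist' else cv2.projectPoints
    if c=='wrist': return cv2.fisheye.projectPoints(P[:,None].astype(float),rv,t,K,np.zeros(4))[0][:,0]
    return cv2.projectPoints(P.astype(float),rv,t,K,None)[0][:,0]
def ray(c,k,px):
    K=np.array(k['intrinsics'],float); R=cv2.Rodrigues(np.array(k['rvec'],float))[0]
    p=np.array(px,float).reshape(1,1,2)
    u=(cv2.fisheye.undistortPoints(p,K,np.zeros(4)) if c=='wrist' else cv2.undistortPoints(p,K,None)).ravel()
    d=R.T@np.r_[u,1]; return -R.T@np.array(k['tvec'],float).ravel(), d/np.linalg.norm(d)
def onz(c,k,px,z):
    o,d=ray(c,k,px); return o+d*(z-o[2])/d[2]
S=4
def sil(c,k,n,p):
    m=np.zeros((400*S//2,640*S//2),np.uint8)
    for q in parts(n):
        u=proj(c,k,q+p)*S/2
        cv2.fillConvexPoly(m,np.round(cv2.convexHull(u.astype(np.float32))*16).astype(np.int32),1,cv2.LINE_AA,4)
    return m
def fit(n,views,p0,dims=3):
    # views: list of (cam,calib,mask)
    ms=[(c,k,cv2.resize(m.astype(np.uint8),None,fx=S/2,fy=S/2,interpolation=cv2.INTER_NEAREST)) for c,k,m in views]
    def cost(v):
        p=np.r_[v,p0[len(v):]]/1
        return sum(1-(lambda s:(s&m).sum()/max(1,(s|m).sum()))(sil(c,k,n,p)) for c,k,m in ms)/len(ms)
    v=np.array(p0[:dims],float)
    sx=np.vstack([v]+[v+d for d in np.eye(dims)*.015])
    r=minimize(cost,v,method='Nelder-Mead',options=dict(initial_simplex=sx,xatol=2e-4,fatol=1e-4))
    return r.x,r.fun
def opened(m,n):
    if n in POT: m=cv2.morphologyEx(m.astype(np.uint8),cv2.MORPH_OPEN,cv2.getStructuringElement(2,(15,15)))
    return m>0
E
python3 - <<'E'
from h import *
near={'pot_small':(305,208),'pot_medium':(290,168),'pot_large':(248,190),'lid_small':(364,219),'lid_medium':(468,197),'lid_large':(427,229),'rack':(407,187),'dish':(237,164)}
ns={'pot_small':(331,188),'pot_medium':(400,190),'pot_large':(367,151),'lid_small':(291,233),'lid_medium':(283,365),'lid_large':(244,285),'rack':(331,290),'dish':(430,156)}
K={c:get_calibration(c) for c in ['scene','side']}
for c in K: read_camera(c)
for n in near:
    V=[];
    for c,q in (('scene',near),('side',ns)):
        o=outline_of(c,n)
        o=[d for d in o if np.hypot(*(np.array(d['at'])*[640,400]-q[n]))<22]
        if o: V.append((c,K[c],opened(o[0]['region'],n)))
    h=POT[n][1]/2000 if n in POT else .015
    p0=np.r_[onz('scene',K['scene'],near[n],h)[:2],0]
    x,f=fit(n,V,p0); print(n,[v[0] for v in V],np.round(x*1000,1),round(f,3),flush=True)
    for v in V: print('   ',v[0],np.round(fit(n,[v],np.r_[x[:2],0],2)[0]*1000,1))
E
```

```text
pot_small ['scene', 'side'] [ 6.284e+02 -9.210e+01 -6.000e-01] 0.051
    scene [628.9 -91.8]
    side [628.  -91.1]
pot_medium ['scene', 'side'] [ 453.7 -182.7   -2.1] 0.046
    scene [ 456.5 -181.7]
    side [ 453.4 -181.8]
pot_large ['scene', 'side'] [ 613.7 -281.5   -1.2] 0.05
    scene [ 614.9 -281.6]
    side [ 613.3 -279.1]
lid_small ['scene', 'side'] [ 6.243e+02  8.850e+01 -3.000e-01] 0.058
    scene [624.1  88.5]
    side [624.3  88.6]
lid_medium ['scene', 'side'] [447.2 380.1  -0.5] 0.047
    scene [448.1 379.4]
    side [447.7 380.7]
lid_large ['scene', 'side'] [630.2 272.5  -1.5] 0.031
    scene [631.6 272.2]
    side [629.7 273.4]
rack ['scene', 'side'] [ 4.509e+02  1.992e+02 -4.000e-01] 0.059
    scene [452.8 198.9]
    side [450.6 199.9]
dish ['scene', 'side'] [ 444.1 -383.6   -3.4] 0.218
    scene [ 448.8 -382.6]
    side [ 442.2 -370.9]
```

```bash
cat >> h.py <<'E'
def go(x,y,z,s=None):
    s=s or read_state(); R=cv2.Rodrigues(np.zeros(3))[0]
    from scipy.spatial.transform import Rotation as Ro
    R=Ro.from_euler('xyz',s['orientation']).as_matrix()
    return np.round(R.T@(np.array([x,y,z])/1000-s['tcp_pos'])*1000,1)
E
python3 -c "
from h import *
print(go(451,199,220),go(451,199,190))"
```

```text
[-492.6  641.6    2.6] [-492.6  641.6   32.6]
```

>>> arm_command(
  increments=[
    [[-20,26,0,0,60],[-58,76,0,0,60],[-96,125,0,0,60],[-134,175,0,0,60],[-172,224,0,0,60],[-210,274,0,0,60],[-248,323,0,0,60],[-286,373,0,0,60],[-324,422,0,0,60],[-360,469,0,0,60]],
  ],
  grip_force=30,
)

```text
time_s: 3.65
tcp_pos: [0.3925, -0.0084, 0.2232]
orientation: [-3.141, 0.002, -2.759]
contact_force: [0.2, -0.2, 0.6]
width: 0.0599
gripper_force: 0.0
```

```bash
python3 -c "
from h import *
s=read_state();print(s['time_s'],s['tcp_pos'],s['orientation'],s['qpos'])
print(go(451,199,220),go(451,199,190))"
```

```text
3.65 [ 0.39252299 -0.00842795  0.2232049 ] [-3.14135702e+00  1.99423068e-03 -2.75884291e+00] [ 3.97944236e-01 -2.78364201e-02 -5.10187143e-01  3.00465234e-04
 -1.08645520e+00 -1.58613069e+00]
[-131.7  170.6    3.4] [-131.6  170.6   33.4]
```

>>> arm_command(
  increments=[
    [[-36,46,0,0,60],[-72,93,3,0,60],[-105,136,3,0,60],[-125,162,3,0,60],[-131,170,3,0,60],[-131,170,3,0,60],[-131,170,3,0,60]],
  ],
)

```text
time_s: 4.53
tcp_pos: [0.4501, 0.1949, 0.2197]
orientation: [-3.142, -0.0, -2.761]
contact_force: [-0.7, -0.8, 0.0]
width: 0.0601
gripper_force: 0.0
```

```bash
cat >> h.py <<'E'
def wl(name=None):
    k=get_calibration('wrist'); im=read_camera('wrist')
    if name: save(name,im)
    return k
def wfit(n,p0,k=None):
    k=k or wl(); o=outline_of('wrist',n)
    u=proj('wrist',k,np.array([p0])+[0,0,.02])[0]
    o=[d for d in o if np.hypot(*(np.array(d['at'])*[640,400]-u))<70]
    if not o: return None
    V=[('wrist',k,opened(o[0]['region'],n))]
    return fit(n,V,p0,2), V[0]
E
python3 - <<'E'
from h import *
s=read_state();print(s['time_s'],s['tcp_pos'],s['orientation'])
k=wl('w1')
r=wfit('rack',np.array([.451,.199,0]),k); print(r and r[0])
r=wfit('lid_small',np.array([.6243,.0885,0]),k); print(r and r[0])
E
```

```text
4.525 [0.45008416 0.19487975 0.21965491] [-3.14154203e+00 -2.56853101e-04 -2.76074404e+00]
(array([0.4521984 , 0.20155023]), np.float64(0.016396479851783274))
(array([0.62646905, 0.09083091]), np.float64(0.6168237545177522))
```

View pics/w1.png

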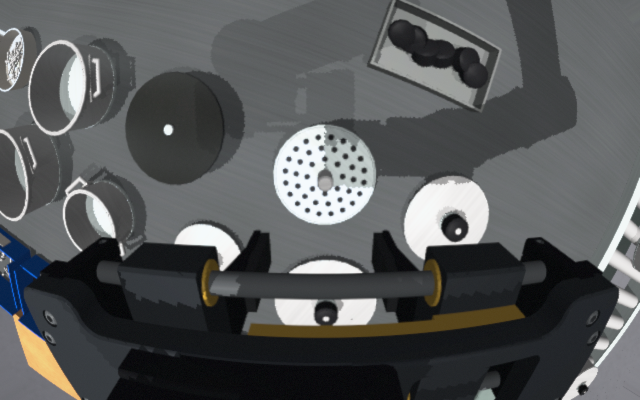

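The wrist picture shows the rack at (325,175), upright and centred between the fingers. The box of black parts at (437,50) and the pan at (175,125) are clear of it. Next I descend.

```bash
python3 -c "
from h import *
print(go(451.8,200.7,33))"
```

```text
[ -3.4   4.7 186.8]
```

>>> arm_command(
  increments=[
    [[-3,5,45,0,60],[-3,5,95,0,60],[-3,5,140,0,60],[-3,5,170,0,60],[-3,5,182,0,60],[-3,5,187,0,60],[-3,5,187,0,60],[-3,5,187,0,60]],
  ],
)

```text
time_s: 5.68
tcp_pos: [0.452, 0.2023, 0.0337]
orientation: [3.141, 0.002, -2.76]
contact_force: [0.4, -0.1, -0.8]
width: 0.0602
gripper_force: 0.0
```

```bash
python3 -c "
from h import *
print(go(451.8,200.7,33))
k=wl('w2')
print(wfit('rack',np.array([.4518,.2007,0]),k)[0])"
```

```text
[ 0.8 -1.4  0.7]
(array([0.45165919, 0.20112449]), np.float64(0.22780819348558057))
```

View pics/w2.png

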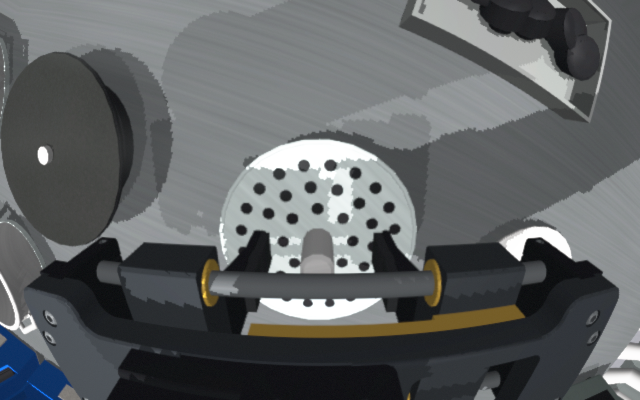

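The wrist picture shows the post (317,250) between the fingers, which stand clear above the plate. I close and lift.

>>> arm_command(
  increments=[
    [[0,0,0,0,10],[0,0,0,0,10],[0,0,0,0,10],[0,0,0,0,10],[0,0,-6,0,10],[0,0,-20,0,10],[0,0,-50,0,10],[0,0,-90,0,10],[0,0,-120,0,10],[0,0,-130,0,10]],
  ],
  grip_force=35,
)

```text
time_s: 7.02
tcp_pos: [0.4521, 0.2023, 0.1652]
orientation: [3.14, 0.005, -2.76]
contact_force: [0.1, -1.3, -2.5]
width: 0.0172
gripper_force: 35.0
```

```bash
python3 -c "
from h import *
s=read_state();print(s['tcp_pos'],s['width'],s['gripper_force'])
k=wl()
for p in [np.array([.452,.2015,s['tcp_pos'][2]-.0337])]: print(wfit('rack',p,k)[0])
print(go(614,-281,170))"
```

```text
[0.45209348 0.20233224 0.16516675] 0.017190864294861316 34.99917739885859
(array([0.45203458, 0.20384347]), np.float64(0.3719796696775597))
[  29.1 -508.7   -7. ]
```

>>> arm_command(
  increments=[
    [[1,-20,-5,0,10],[3,-60,-10,0,10],[5,-110,-15,0,10],[8,-165,-15,0,10],[11,-220,-15,0,10],[14,-270,-15,0,10],[17,-310,-15,0,10],[20,-335,-15,0,10],[20,-340,-15,0,10],[20,-340,-15,0,10]],
  ],
)

```text
time_s: 8.38
tcp_pos: [0.5588, -0.1211, 0.1762]
orientation: [3.14, -0.002, -2.76]
contact_force: [0.3, 1.1, -1.5]
width: 0.017
gripper_force: 35.0
```

```bash
python3 - <<'E'
from h import *
s=read_state();print(s['tcp_pos'],s['width'])
k=wl('w3')
for n,p in {'pot_small':(628,-92),'pot_medium':(454,-182),'pot_large':(614,-281)}.items():
    r=wfit(n,np.array([p[0],p[1],0])/1000,k); print(n,r and r[0])
print(go(613.5,-281,170))
E
```

```text
[ 0.55877564 -0.12110098  0.17616125] 0.016964129171689372
pot_small (array([ 0.56111172, -0.10662451]), np.float64(0.5162451348297366))
pot_medium (array([ 0.4568888 , -0.17830675]), np.float64(0.08318407375869863))
pot_large (array([ 0.61632566, -0.27950682]), np.float64(0.023071230610734683))
[   9.7 -169.3    7.4]
```

View pics/w3.png

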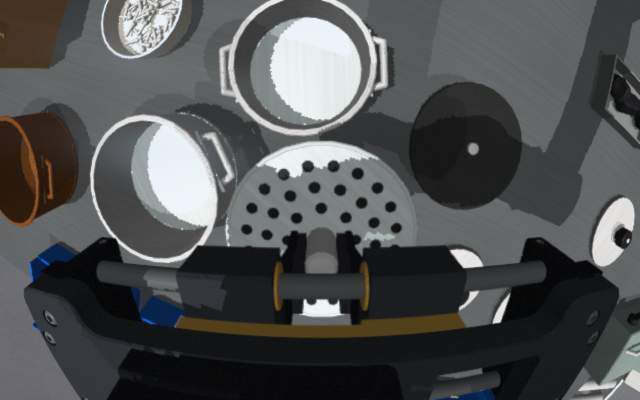

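The wrist picture shows the rack gripped upright, pot_large at (155,190) left and pot_medium at (300,65). The wrist fit agrees with the first fit within 3 mm. I move over pot_large.

>>> arm_command(
  increments=[
    [[1,-15,0,0,10],[2,-45,3,0,10],[4,-90,5,0,10],[6,-130,6,0,10],[8,-155,6,0,10],[8,-167,6,0,10],[8,-169,6,0,10],[8,-169,6,0,10]],
  ],
)

```text
time_s: 9.57
tcp_pos: [0.6149, -0.2804, 0.1716]
orientation: [3.141, -0.0, -2.759]
contact_force: [0.6, -0.3, -1.2]
width: 0.0169
gripper_force: 35.0
```

```bash
python3 - <<'E'
from h import *
s=read_state();print(s['tcp_pos'],s['width'])
k=wl()
V={}
for c in ['scene','side']:
    kk=get_calibration(c); save(c+'1',read_camera(c))
    for n,p in {'rack':np.array([*s['tcp_pos'][:2],s['tcp_pos'][2]-.0337])}.items():
        for o in outline_of(c,n)[:1]:
            u=np.array(o['at'])*[640,400]; print(c,n,o['p'],u,proj(c,kk,p[None]+[0,0,.025])); V[c]=(c,kk,o['region'])
if V: print(fit('rack',list(V.values()),p,3), p)
print(go(615,-280.5,100),go(615,-280.5,37.7))
E
```

```text
[ 0.61492765 -0.2804142   0.17162085] 0.0169220590216186
scene rack 0.59 [244.992 158.6  ] [[244.07217404 158.50188811]]
side rack 0.76 [367.808 119.52 ] [[367.30423777 115.21150468]]
(array([ 0.61308839, -0.27979736,  0.13324356]), np.float64(0.18030895386368095)) [ 0.61492765 -0.2804142   0.13792085]
[ 0.1 -0.1 71.9] [ 2.000e-01 -1.000e-01  1.342e+02]
```

>>> arm_command(
  increments=[
    [[0,0,15,0,10],[0,0,40,0,10],[0,0,65,0,10],[0,0,90,0,10],[0,0,108,0,10],[0,0,118,0,10],[0,0,124,0,10],[0,0,128,0,10],[0,0,130,0,10],[0,0,130,0,10]],
  ],
)

```text
time_s: 11.08
tcp_pos: [0.6154, -0.2812, 0.0424]
orientation: [-3.141, 0.001, -2.76]
contact_force: [-0.7, 0.6, 0.4]
width: 0.0169
gripper_force: 35.0
```

>>> arm_command(
  increments=[
    [[0,0,1,0,10],[0,0,2,0,10],[0,0,3,0,10],[0,0,3,0,10],[0,0,3,0,10]],
  ],
)

```text
time_s: 11.7
tcp_pos: [0.6155, -0.2812, 0.0423]
orientation: [-3.14, 0.001, -2.759]
contact_force: [-4.7, 4.2, 12.9]
width: 0.0173
gripper_force: 35.0
```

```bash
python3 - <<'E'
from h import *
s=read_state();print(s['contact_force'],s['torque'],s['tcp_pos'])
wl('w4')
E
```

```text
[-4.67611228  4.16917685 12.86863936] [ 1.13287733  1.30464132 -0.02113429] [ 0.61551036 -0.28119158  0.04225098]
```

View pics/w4.png

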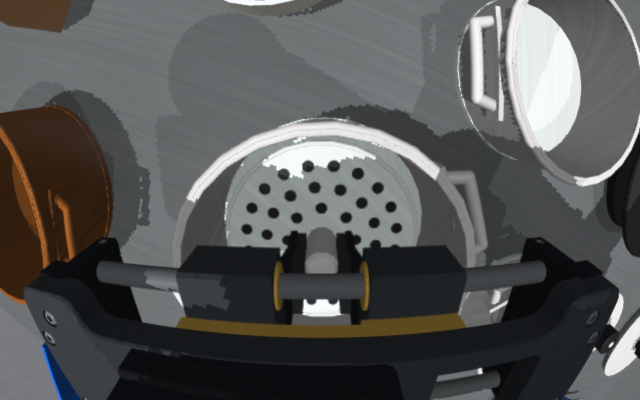

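The wrist picture shows the rack inside the pot with an even gap left and right. The plate is down near the floor. I release and rise.

>>> arm_command(
  increments=[
    [[0,0,-1,0,10],[0,0,-1,0,10],[0,0,-1,0,45],[0,0,-1,0,45],[0,0,-1,0,45],[0,0,-1,0,45],[0,0,-20,0,45],[0,0,-60,0,45],[0,0,-100,0,45],[0,0,-130,0,45]],
  ],
)

```text
time_s: 13.0
tcp_pos: [0.6158, -0.2814, 0.1725]
orientation: [-3.139, 0.003, -2.759]
contact_force: [0.5, 0.2, 0.4]
width: 0.0451
gripper_force: 0.0
```

>>> arm_command(
  increments=[
    [[-20,40,-10,0,60],[-60,100,-30,0,60],[-60,130,-35,0,60],[-60,130,-35,0,60],[-60,130,-35,0,60]],
  ],
)

```text
time_s: 13.62
tcp_pos: [0.6224, -0.1383, 0.2046]
orientation: [-3.141, 0.001, -2.76]
contact_force: [1.2, -0.5, -0.3]
width: 0.0597
gripper_force: 0.0
```

```bash
python3 - <<'E'
from h import *
s=read_state();print(s['tcp_pos'],s['width'],s['time_s'])
k=wl('w5')
for n,p in {'pot_small':(628,-92,0),'pot_medium':(454,-182,0),'pot_large':(615,-281,0),'rack':(615,-281,4)}.items():
    r=wfit(n,np.array(p)/1000,k); print(n,r and r[0])
V=[]
for c in ['scene','side']:
    kk=get_calibration(c); read_camera(c)
    V.append((c,kk,opened(outline_of(c,'pot_large')[0]['region'],'pot_large')))
print(fit('pot_large',V,np.array([.615,-.281,0]),3))
im=cv2.imread('pics/w5.png'); u=proj('wrist',k,np.array([[.615,-.281,.05]]))[0].astype(int); print(u)
E
```

```text
[ 0.62241467 -0.13827304  0.20456185] 0.05968403036637832 13.625
pot_small (array([ 0.62984479, -0.09082492]), np.float64(0.0974543425010077))
pot_medium (array([ 0.45625826, -0.17753514]), np.float64(0.06214029753502004))
pot_large (array([ 0.61598447, -0.27993768]), np.float64(0.5578036769059689))
rack (array([ 0.61596969, -0.27997534]), np.float64(0.01985836974536692))
(array([ 6.13891638e-01, -2.81553268e-01, -5.14475553e-04]), np.float64(0.25371603603401793))
[199 127]
```

View pics/w5.png

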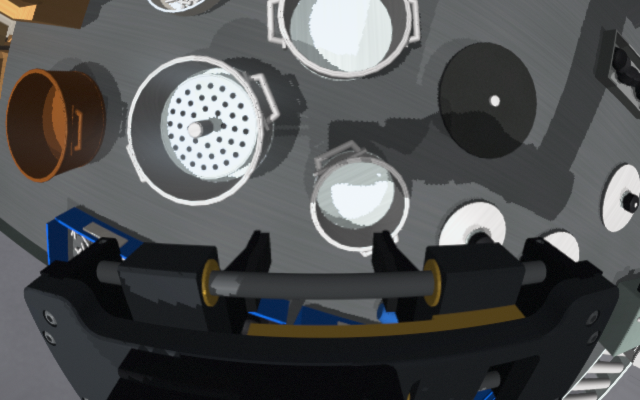

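The wrist picture shows the rack level and centred in pot_large (its post at (200,130)), and pot_small at (360,200). pot_large hasn't moved. The small lid comes next.

>>> arm_command(
  increments=[
    [[-15,35,0,0,60],[-35,85,0,0,60],[-58,140,0,0,60],[-76,182,0,0,60],[-86,206,0,0,60],[-87,209,0,0,60],[-87,209,0,0,60],[-87,209,0,0,60]],
  ],
)

```text
time_s: 15.08
tcp_pos: [0.6251, 0.0872, 0.2036]
orientation: [-3.141, -0.0, -2.761]
contact_force: [-0.5, -0.0, 0.3]
width: 0.0601
gripper_force: 0.0
```

```bash
python3 - <<'E'
from h import *
s=read_state();print(s['tcp_pos'],s['width'],s['time_s'])
k=wl('w6')
r=wfit('lid_small',np.array([.6245,.0885,0]),k); print(r and r[0])
print(go(625,89,22))
E
```

```text
[0.62514926 0.08719743 0.2035953 ] 0.060066285761808225 15.075
(array([0.62696306, 0.09118802]), np.float64(0.018171562109674078))
[ -0.5   1.7 181.6]
```

View pics/w6.png

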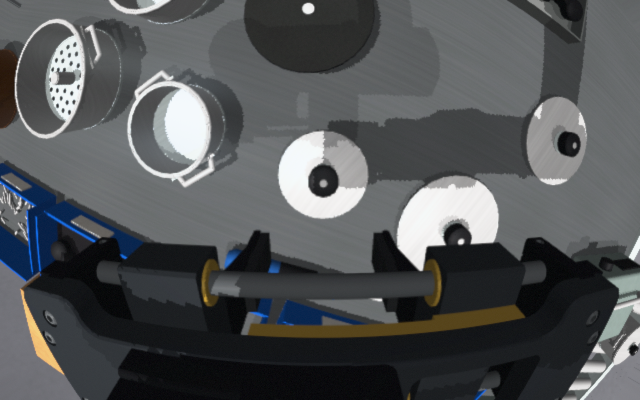

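The wrist picture shows lid_small at (323,175), its knob at (323,181) between the finger columns. I descend and grip.

>>> arm_command(
  increments=[
    [[-1,2,25,0,60],[-2,2,70,0,60],[-2,2,115,0,60],[-2,2,150,0,60],[-2,2,172,0,60],[-2,2,180,0,60],[-2,2,182,0,60],[-2,2,182,0,60],[-2,2,182,0,60]],
  ],
)

```text
time_s: 16.3
tcp_pos: [0.6269, 0.0911, 0.0227]
orientation: [-3.142, 0.002, -2.76]
contact_force: [-0.4, -0.9, 0.8]
width: 0.06
gripper_force: 0.0
```

```bash
python3 - <<'E'
from h import *
s=read_state();print(s['tcp_pos'],s['contact_force'])
print(go(626,90,21))
E
```

```text
[0.62691071 0.09109471 0.02270788] [-0.43267129 -0.91567684  0.77419757]
[ 1.3 -0.7  1.7]
```

>>> arm_command(
  increments=[
    [[0,0,0,0,20],[0,0,0,0,20],[0,0,0,0,20],[0,0,0,0,20],[0,0,-5,0,20],[0,0,-15,0,20],[0,0,-40,0,20],[0,0,-75,0,20],[0,0,-105,0,20],[0,0,-115,0,20]],
  ],
  grip_force=40,
)

```text
time_s: 17.55
tcp_pos: [0.6273, 0.0913, 0.1394]
orientation: [-3.141, 0.005, -2.76]
contact_force: [0.2, -0.5, -1.2]
width: 0.0325
gripper_force: 40.0
```

```bash
python3 - <<'E'
from h import *
s=read_state();print(s['tcp_pos'],s['width'],s['contact_force'])
print(go(629,-91.5,135))
E
```

```text
[0.62732739 0.09127006 0.13937745] 0.032464403208712994 [ 0.16196812 -0.50214408 -1.16871678]
[  66.6 -170.2    4.1]
```

>>> arm_command(
  increments=[
    [[6,-15,0,0,20],[18,-45,0,0,20],[34,-85,2,0,20],[50,-128,2,0,20],[61,-157,2,0,20],[66,-169,2,0,20],[67,-170,2,0,20],[67,-170,2,0,20]],
  ],
)

```text
time_s: 18.55
tcp_pos: [0.6272, -0.0912, 0.1341]
orientation: [3.141, -0.001, -2.759]
contact_force: [-0.1, -0.4, -1.4]
width: 0.0328
gripper_force: 40.0
```

```bash
cat >> h.py <<'E'
def held(n,off):
    "fit of the held piece (x,y,z) from scene+side, and (x,y) from wrist, relative to TCP"
    s=read_state(); t=s['tcp_pos']; p=np.r_[t[:2],t[2]-off]
    k=wl(); r=wfit(n,p,k); print('wrist rel',r and (np.round((r[0][0]-t[:2])*1000,1),round(r[0][1],2)))
    V=[]
    for c in ['scene','side']:
        kk=get_calibration(c); read_camera(c); o=outline_of(c,n)
        o=[d for d in o if np.hypot(*(np.array(d['at'])*[640,400]-proj(c,kk,p[None])[0]))<35]
        if o: V.append((c,kk,o[0]['region']))
    if V:
        f=fit(n,V,p,3); print([v[0] for v in V],'rel',np.round((f[0]-t)*1000,1),round(f[1],2))
E
python3 - <<'E'
from h import *
s=read_state();print(s['tcp_pos'],s['width'],s['contact_force'])
held('lid_small',.0225)
k=wl('w7'); r=wfit('pot_small',np.array([.629,-.0915,0]),k); print(r and r[0])
print(go(629,-91.5,73))
E
```

```text
[ 0.6271618  -0.09115429  0.13407098] 0.032766415799226956 [-0.07219398 -0.37168392 -1.35334556]
wrist rel (array([0.2, 1.4]), np.float64(0.29))
['scene', 'side'] rel [ -1.9  -0.5 -23.6] 0.2
(array([ 0.62565535, -0.09144186]), np.float64(0.9258893280632411))
[-1.4 -0.7 61.6]
```

View pics/w7.png

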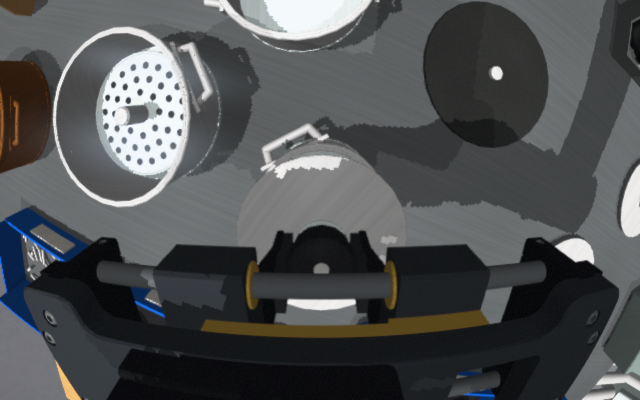

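The wrist picture shows the lid held level at (321,230) over pot_small. Wrist-based and scene-based offsets agree on target (630,-92).

>>> arm_command(
  increments=[
    [[-1,-1,10,0,20],[-2,-2,25,0,20],[-2,-2,38,0,20],[-2,-2,45,0,20],[-2,-2,50,0,20],[-2,-2,54,0,20],[-2,-2,56,0,20],[-2,-2,58,0,20],[-2,-2,58,0,20]],
  ],
)

```text
time_s: 20.08
tcp_pos: [0.63, -0.0929, 0.0766]
orientation: [-3.142, 0.0, -2.76]
contact_force: [0.0, -0.1, -0.7]
width: 0.0331
gripper_force: 40.0
```

>>> arm_command(
  increments=[
    [[0,0,0.5,0,20],[0,0,1,0,20],[0,0,1.5,0,20],[0,0,2,0,20],[0,0,2,0,20]],
  ],
)

```text
time_s: 20.7
tcp_pos: [0.63, -0.0929, 0.0745]
orientation: [3.142, -0.0, -2.76]
contact_force: [1.1, -0.3, -1.9]
width: 0.0325
gripper_force: 40.0
```

>>> arm_command(
  increments=[
    [[0,0,0.5,0,20],[0,0,1,0,20],[0,0,1.5,0,20],[0,0,1.5,0,20],[0,0,1.5,0,20]],
  ],
)

```text
time_s: 21.32
tcp_pos: [0.63, -0.0929, 0.0731]
orientation: [-3.142, -0.0, -2.76]
contact_force: [1.1, -0.8, -0.8]
width: 0.0327
gripper_force: 40.0
```

>>> arm_command(
  increments=[
    [[0,0,0.5,0,20],[0,0,1,0,20],[0,0,1.5,0,20],[0,0,1.5,0,20],[0,0,1.5,0,20]],
  ],
)

```text
time_s: 21.95
tcp_pos: [0.63, -0.0929, 0.0717]
orientation: [-3.142, 0.0, -2.76]
contact_force: [-0.2, 0.4, 0.1]
width: 0.0328
gripper_force: 40.0
```

>>> arm_command(
  increments=[
    [[0,0,0.5,0,20],[0,0,1,0,20],[0,0,1,0,20],[0,0,1,0,20]],
  ],
)

```text
time_s: 22.45
tcp_pos: [0.63, -0.0929, 0.0716]
orientation: [-3.141, 0.0, -2.759]
contact_force: [-3.0, 1.3, 5.4]
width: 0.0327
gripper_force: 40.0
```

>>> arm_command(
  increments=[
    [[0,0,-0.5,0,20],[0,0,-0.5,0,60],[0,0,-0.5,0,60],[0,0,-0.5,0,60],[0,0,-0.5,0,60],[0,0,-20,0,60],[0,0,-60,0,60],[0,0,-100,0,60],[0,0,-130,0,60]],
  ],
)

```text
time_s: 23.58
tcp_pos: [0.6304, -0.093, 0.2026]
orientation: [-3.141, 0.002, -2.76]
contact_force: [0.7, -0.3, -0.4]
width: 0.0599
gripper_force: 0.0
```

```bash
python3 - <<'E'
from h import *
s=read_state();print(s['tcp_pos'],s['width'],s['time_s'])
k=wl('w8'); r=wfit('lid_small',np.array([.630,-.092,.05]),k); print(r and r[0])
V=[]
for c in ['scene','side']:
    kk=get_calibration(c); read_camera(c)
    V.append((c,kk,outline_of(c,'lid_small')[0]['region']))
print(fit('lid_small',V,np.array([.63,-.092,.05]),3))
print(go(631.5,273.5,205))
E
```

```text
[ 0.63044935 -0.0929917   0.20258529] 0.05985576537316844 23.575
(array([ 0.63041031, -0.09178017]), np.float64(0.020884558176243795))
(array([ 0.62921312, -0.09351489,  0.04874082]), np.float64(0.04908746601284236))
[-138.5  339.1   -5.9]
```

View pics/w8.png

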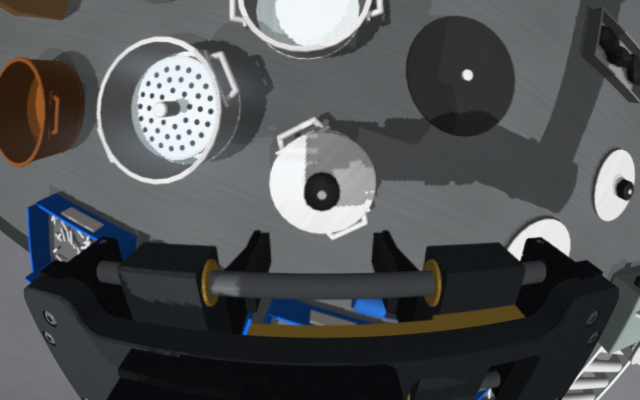

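The wrist picture shows lid_small seated level on pot_small at (322,180). The fit gives its origin at z ≈ 49–50. Now lid_large.

>>> arm_command(
  increments=[
    [[-8,20,0,0,60],[-25,61,0,0,60],[-47,115,0,0,60],[-70,171,0,0,60],[-93,227,0,0,60],[-114,279,0,0,60],[-130,318,0,0,60],[-138,337,0,0,60],[-138,339,0,0,60],[-138,339,0,0,60]],
  ],
)

```text
time_s: 25.12
tcp_pos: [0.6315, 0.2722, 0.2002]
orientation: [-3.141, -0.001, -2.76]
contact_force: [-0.5, -0.1, 0.1]
width: 0.0599
gripper_force: 0.0
```

```bash
python3 - <<'E'
from h import *
s=read_state();print(s['tcp_pos'],s['qpos'])
k=wl(); r=wfit('lid_large',np.array([.631,.273,0]),k); print(r and r[0])
print(go(631.5,274,21.5))
E
```

```text
[0.63151332 0.27220702 0.20021143] [ 6.41512381e-01  5.06740052e-01  1.48629673e-01  4.36314563e-05
 -1.21383600e+00 -1.83119409e+00]
(array([0.63103743, 0.27510752]), np.float64(0.0173468582254499))
[ -0.6   2.3 179.2]
```

>>> arm_command(
  increments=[
    [[0,2,25,0,60],[0,2,70,0,60],[0,2,115,0,60],[0,2,150,0,60],[0,2,170,0,60],[0,2,177,0,60],[0,2,179,0,60],[0,2,179,0,60],[0,2,179,0,60]],
  ],
)

```text
time_s: 26.35
tcp_pos: [0.6316, 0.2752, 0.0227]
orientation: [3.141, 0.002, -2.76]
contact_force: [0.0, -0.2, -0.1]
width: 0.0599
gripper_force: 0.0
```

>>> arm_command(
  increments=[
    [[0,0,0,0,20],[0,0,0,0,20],[0,0,0,0,20],[0,0,0,0,20],[0,0,-5,0,20],[0,0,-15,0,20],[0,0,-40,0,20],[0,0,-80,0,20],[0,0,-120,0,20],[0,0,-140,0,20]],
  ],
  grip_force=45,
)

```text
time_s: 27.6
tcp_pos: [0.632, 0.2754, 0.1653]
orientation: [3.141, 0.005, -2.76]
contact_force: [0.4, 0.8, -2.2]
width: 0.033
gripper_force: 45.0
```

```bash
python3 - <<'E'
from h import *
s=read_state();print(s['tcp_pos'],s['width'],s['contact_force'])
print(go(615,-281,165))
E
```

```text
[0.63196801 0.27543753 0.16531437] 0.033034550764694325 [ 0.38185377  0.77250705 -2.24788474]
[ 223.2 -510.    -1.2]
```

>>> arm_command(
  increments=[
    [[6,-14,0,0,20],[20,-46,0,0,20],[40,-91,0,0,20],[62,-142,0,0,20],[84,-192,0,0,20],[106,-242,0,0,20],[128,-292,0,0,20],[150,-343,0,0,20],[172,-393,0,0,20],[192,-439,0,0,20]],
  ],
)

```text
time_s: 28.85
tcp_pos: [0.6144, -0.2064, 0.1598]
orientation: [3.14, -0.003, -2.761]
contact_force: [1.0, -0.1, -1.2]
width: 0.033
gripper_force: 45.0
```

>>> arm_command(
  increments=[
    [[16,-36,0,0,20],[26,-60,0,0,20],[30,-69,0,0,20],[31,-71,0,0,20],[31,-71,0,0,20],[31,-71,0,0,20]],
  ],
)

```text
time_s: 29.6
tcp_pos: [0.6143, -0.2804, 0.1616]
orientation: [3.141, 0.0, -2.758]
contact_force: [0.5, -0.3, -2.7]
width: 0.0326
gripper_force: 45.0
```

```bash
python3 - <<'E'
from h import *
s=read_state();print(s['tcp_pos'],s['width'],s['contact_force'])
held('lid_large',.0230)
print(go(615,-281,97))
E
```

```text
[ 0.61425204 -0.28040447  0.16157445] 0.032615444361767866 [ 0.47875613 -0.3179293  -2.72063273]
wrist rel (array([-0.4,  0.9]), np.float64(0.28))
['scene', 'side'] rel [ -2.4  -2.  -22.8] 0.14
[-0.8 -0.2 64.6]
```

>>> arm_command(
  increments=[
    [[-1,0,10,0,20],[-2,0,25,0,20],[-2,0,40,0,20],[-2,0,49,0,20],[-2,0,55,0,20],[-2,0,59,0,20],[-2,0,61,0,20],[-2,0,62,0,20],[-2,0,62,0,20]],
  ],
)

```text
time_s: 31.02
tcp_pos: [0.6161, -0.2807, 0.0999]
orientation: [-3.141, 0.0, -2.76]
contact_force: [0.0, 0.5, -3.5]
width: 0.0328
gripper_force: 45.0
```

>>> arm_command(
  increments=[
    [[0,0,0.5,0,20],[0,0,1,0,20],[0,0,1.5,0,20],[0,0,2,0,20],[0,0,2,0,20]],
  ],
)

```text
time_s: 31.65
tcp_pos: [0.6159, -0.2807, 0.0974]
orientation: [3.141, -0.0, -2.76]
contact_force: [0.1, 0.3, -1.9]
width: 0.0327
gripper_force: 45.0
```

>>> arm_command(
  increments=[
    [[0,0,0.5,0,20],[0,0,1,0,20],[0,0,1,0,20],[0,0,1,0,20]],
  ],
)

```text
time_s: 32.15
tcp_pos: [0.616, -0.2807, 0.0966]
orientation: [-3.142, 0.0, -2.76]
contact_force: [-0.6, 0.7, -2.9]
width: 0.0327
gripper_force: 45.0
```

>>> arm_command(
  increments=[
    [[0,0,0.5,0,20],[0,0,1,0,20],[0,0,1,0,20],[0,0,1,0,20]],
  ],
)

```text
time_s: 32.65
tcp_pos: [0.616, -0.2807, 0.0956]
orientation: [-3.142, 0.0, -2.76]
contact_force: [-0.9, 0.1, -2.5]
width: 0.0328
gripper_force: 45.0
```

>>> arm_command(
  increments=[
    [[0,0,0.5,0,20],[0,0,0.7,0,20],[0,0,0.7,0,20]],
  ],
)

```text
time_s: 33.02
tcp_pos: [0.616, -0.2807, 0.0956]
orientation: [-3.141, 0.0, -2.76]
contact_force: [-2.8, 1.1, 3.0]
width: 0.0328
gripper_force: 45.0
```

Contact came at the expected height (95.6). I release, rise and check.

>>> arm_command(
  increments=[
    [[0,0,0,0,20],[0,0,0,0,60],[0,0,0,0,60],[0,0,0,0,60],[0,0,0,0,60],[0,0,-20,0,60],[0,0,-60,0,60],[0,0,-95,0,60],[0,0,-105,0,60],[0,0,-105,0,60]],
  ],
)

```text
time_s: 34.28
tcp_pos: [0.616, -0.2805, 0.1999]
orientation: [3.142, 0.001, -2.76]
contact_force: [-0.2, -0.2, 0.1]
width: 0.06
gripper_force: 0.0
```

```bash
python3 - <<'E'
from h import *
s=read_state();print(s['tcp_pos'],s['width'],s['time_s'])
k=wl('w9'); r=wfit('lid_large',np.array([.616,-.281,.074]),k); print(r and r[0])
V=[]
for c in ['scene','side']:
    kk=get_calibration(c); read_camera(c)
    V.append((c,kk,outline_of(c,'lid_large')[0]['region']))
print(fit('lid_large',V,np.array([.616,-.281,.074]),3))
print(go(448,381,200))
E
```

```text
[ 0.61596887 -0.28054644  0.19988932] 0.059953004936506474 34.275
(array([ 0.6160177 , -0.27933572]), np.float64(0.016823263870662908))
(array([ 0.6140424 , -0.28078252,  0.07342205]), np.float64(0.03778740519420826))
[-91.  676.4  -0.8]
```

View pics/w9.png

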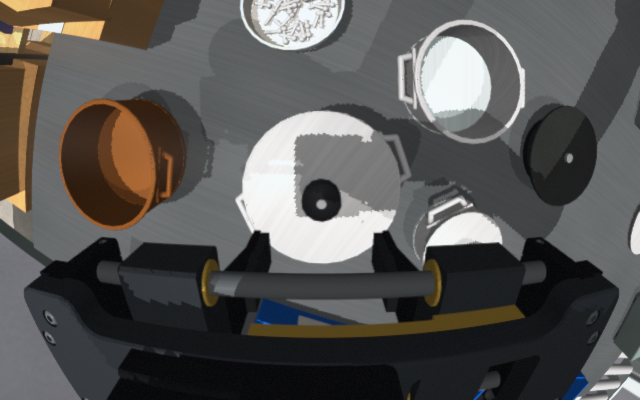

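The wrist picture shows lid_large level on pot_large at (322,188), with fitted z ≈ 73.4. Now lid_medium.

>>> arm_command(
  increments=[
    [[-3,20,0,0,60],[-10,70,0,0,60],[-18,130,0,0,60],[-26,190,0,0,60],[-34,250,0,0,60],[-42,310,0,0,60],[-50,370,0,0,60],[-58,430,0,0,60],[-66,490,0,0,60],[-73,545,0,0,60]],
  ],
)

```text
time_s: 35.83
tcp_pos: [0.4789, 0.2546, 0.2001]
orientation: [3.141, 0.0, -2.758]
contact_force: [0.2, 0.4, 0.5]
width: 0.0599
gripper_force: 0.0
```

>>> arm_command(
  increments=[
    [[-7,48,0,0,60],[-13,93,0,0,60],[-17,120,0,0,60],[-18,130,0,0,60],[-18,131,0,0,60],[-18,131,0,0,60]],
  ],
)

```text
time_s: 36.58
tcp_pos: [0.4487, 0.3795, 0.1999]
orientation: [-3.141, -0.0, -2.761]
contact_force: [-0.1, 0.0, -0.5]
width: 0.0602
gripper_force: 0.0
```

```bash
python3 - <<'E'
from h import *
s=read_state();print(s['tcp_pos'],s['qpos'],s['time_s'])
k=wl(); r=wfit('lid_medium',np.array([.4475,.381,0]),k); print(r and r[0])
print(go(448.5,381.5,22))
E
```

```text
[0.44872791 0.37946626 0.19989709] [ 9.77319694e-01  3.38526824e-01 -1.20977708e-01 -6.96094074e-05
 -1.11167438e+00 -2.16753730e+00] 36.575
(array([0.44893144, 0.38227903]), np.float64(0.013610256689441158))
[ -0.4   2.  178. ]
```

>>> arm_command(
  increments=[
    [[0,2,25,0,60],[0,2,70,0,60],[0,2,115,0,60],[0,2,150,0,60],[0,2,170,0,60],[0,2,177,0,60],[0,2,178,0,60],[0,2,178,0,60],[0,2,178,0,60]],
  ],
)

```text
time_s: 37.8
tcp_pos: [0.4482, 0.3829, 0.0229]
orientation: [3.141, 0.002, -2.76]
contact_force: [0.1, -0.3, 1.0]
width: 0.06
gripper_force: 0.0
```

>>> arm_command(
  increments=[
    [[0,0,0,0,20],[0,0,0,0,20],[0,0,0,0,20],[0,0,0,0,20],[0,0,-5,0,20],[0,0,-15,0,20],[0,0,-40,0,20],[0,0,-80,0,20],[0,0,-115,0,20],[0,0,-130,0,20]],
  ],
  grip_force=45,
)

```text
time_s: 39.05
tcp_pos: [0.4484, 0.3832, 0.1547]
orientation: [3.139, 0.004, -2.76]
contact_force: [1.1, 0.2, -1.7]
width: 0.0328
gripper_force: 45.0
```

```bash
python3 - <<'E'
from h import *
s=read_state();print(s['tcp_pos'],s['width'],s['contact_force'])
print(go(455.5,-180,155))
E
```

```text
[0.44839577 0.3832356  0.15467735] 0.03281033460375397 [ 1.08904685  0.24389245 -1.68422345]
[ 203.3 -525.3   -2.4]
```

>>> arm_command(
  increments=[
    [[5,-14,0,0,20],[18,-47,0,0,20],[36,-94,0,0,20],[56,-145,0,0,20],[76,-196,0,0,20],[96,-247,0,0,20],[116,-299,0,0,20],[136,-351,0,0,20],[156,-402,0,0,20],[174,-449,0,0,20]],
  ],
)

```text
time_s: 40.3
tcp_pos: [0.4512, -0.1014, 0.1501]
orientation: [3.14, -0.004, -2.761]
contact_force: [1.4, 0.6, -1.5]
width: 0.0328
gripper_force: 45.0
```

>>> arm_command(
  increments=[
    [[14,-36,0,0,20],[24,-61,0,0,20],[29,-74,0,0,20],[30,-77,0,0,20],[30,-77,0,0,20],[30,-77,0,0,20]],
  ],
)

```text
time_s: 41.05
tcp_pos: [0.4544, -0.181, 0.1518]
orientation: [3.141, -0.0, -2.759]
contact_force: [0.5, 1.1, -0.9]
width: 0.0326
gripper_force: 45.0
```

```bash
python3 - <<'E'
from h import *
s=read_state();print(s['tcp_pos'],s['width'],s['contact_force'])
held('lid_medium',.0230)
print(go(455.5,-180,84))
E
```

```text
[ 0.45442487 -0.18096893  0.15178199] 0.032590274641620426 [ 0.52692634  1.08394981 -0.8744585 ]
wrist rel (array([0.7, 1.5]), np.float64(0.29))
['scene', 'side'] rel [ -0.7  -0.7 -23.8] 0.21
[-1.4  1.  67.9]
```

>>> arm_command(
  increments=[
    [[-1,-0.5,10,0,20],[-1,-0.5,25,0,20],[-1,-0.5,40,0,20],[-1,-0.5,50,0,20],[-1,-0.5,57,0,20],[-1,-0.5,61,0,20],[-1,-0.5,63,0,20],[-1,-0.5,64,0,20],[-1,-0.5,64,0,20]],
  ],
)

```text
time_s: 42.48
tcp_pos: [0.4557, -0.1818, 0.0881]
orientation: [-3.141, 0.0, -2.76]
contact_force: [-1.0, 0.4, -1.8]
width: 0.0326
gripper_force: 45.0
```

>>> arm_command(
  increments=[
    [[0,0,0.5,0,20],[0,0,1,0,20],[0,0,1.5,0,20],[0,0,2,0,20],[0,0,2,0,20]],
  ],
)

```text
time_s: 43.1
tcp_pos: [0.4556, -0.1818, 0.0858]
orientation: [3.142, -0.0, -2.76]
contact_force: [-0.4, -0.3, -0.7]
width: 0.0328
gripper_force: 45.0
```

>>> arm_command(
  increments=[
    [[0,0,0.5,0,20],[0,0,1,0,20],[0,0,1,0,20],[0,0,1,0,20]],
  ],
)

```text
time_s: 43.6
tcp_pos: [0.4556, -0.1818, 0.0849]
orientation: [3.142, 0.0, -2.76]
contact_force: [0.2, -0.4, -1.3]
width: 0.0329
gripper_force: 45.0
```

>>> arm_command(
  increments=[
    [[0,0,0.5,0,20],[0,0,1,0,20],[0,0,1,0,20],[0,0,1,0,20]],
  ],
)

```text
time_s: 44.1
tcp_pos: [0.4556, -0.1818, 0.0839]
orientation: [3.142, -0.0, -2.76]
contact_force: [-0.7, 0.6, 0.2]
width: 0.0327
gripper_force: 45.0
```

>>> arm_command(
  increments=[
    [[0,0,0.5,0,20],[0,0,0.7,0,20],[0,0,0.7,0,20]],
  ],
)

```text
time_s: 44.48
tcp_pos: [0.4556, -0.1818, 0.0838]
orientation: [-3.141, 0.0, -2.759]
contact_force: [-2.8, 1.6, 5.5]
width: 0.0328
gripper_force: 45.0
```

Contact came at the seated height (83.8). I release, rise and check everything.

>>> arm_command(
  increments=[
    [[0,0,-0.5,0,20],[0,0,-0.5,0,60],[0,0,-0.5,0,60],[0,0,-0.5,0,60],[0,0,-0.5,0,60],[0,0,-20,0,60],[0,0,-60,0,60],[0,0,-100,0,60],[0,0,-120,0,60],[0,0,-120,0,60]],
  ],
)

```text
time_s: 45.72
tcp_pos: [0.4565, -0.1819, 0.2046]
orientation: [-3.14, 0.004, -2.76]
contact_force: [-0.2, 0.7, 0.3]
width: 0.0599
gripper_force: 0.0
```

```bash
python3 - <<'E'
from h import *
s=read_state();print(s['tcp_pos'],s['width'],s['time_s'])
k=wl('w10'); r=wfit('lid_medium',np.array([.4555,-.181,.062]),k); print(r and r[0])
K={c:(get_calibration(c),save(c+'9',read_camera(c))) for c in ['scene','side']}
for n,p in {'lid_small':(629,-93,50),'lid_medium':(455,-181,62),'lid_large':(615,-281,74)}.items():
    V=[(c,K[c][0],outline_of(c,n)[0]['region']) for c in K]
    print(n,fit(n,V,np.array(p)/1000,3))
a,b=[cv2.imread('pics/%s.png'%x) for x in ('w10','scene9')]
cv2.imwrite('pics/fin.png',cv2.vconcat([cv2.resize(a[:300],None,fx=1,fy=1),b[100:300]]))
E
```

```text
[ 0.45650782 -0.18190665  0.20461208] 0.05994903930113551 45.725
(array([ 0.45623243, -0.18017508]), np.float64(0.012890871762476275))
lid_small (array([ 0.62902301, -0.09368062,  0.04888967]), np.float64(0.0455834287486494))
lid_medium (array([ 0.45448573, -0.18451811,  0.06008909]), np.float64(0.05695433990013282))
lid_large (array([ 0.61441942, -0.2826321 ,  0.07405168]), np.float64(0.06624744868707716))
```

View pics/fin.png

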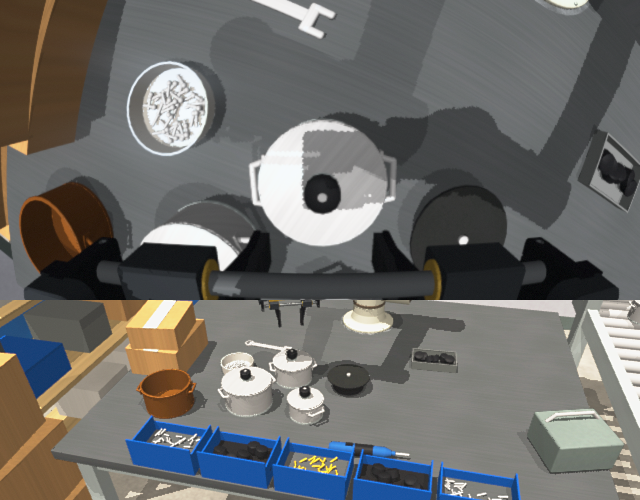

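The final pictures show all three lids seated level on their pots, with lid_medium at (322,185) in the wrist view. The dish and screwdriver look undisturbed and the gripper is clear. I hand it in.

```bash
python3 -c "
from rig import *
print(close_job())"
```

```text
the job is handed in; nothing more can be done
None
```

The job is handed in at about 46 s on the robot's clock: the rack stands on the large pot's floor, and each of the three pots is closed with its own lid, measured level and at seated height to within about 2 mm.

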